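Shut and pin the treat bin

ROBOT

A 7-joint arm with a two-finger parallel gripper is mounted at the origin on the work surface. World frame = base frame: x ahead of the robot, y to its left, z up, the work surface at z = 0. Lengths are in m, angles in rad, forces in N, time in s.
With the tool pointing down it reaches from about 0.4 to 0.9 m from the base axis. Payload 5.6 kg.
Tool frame: the origin (TCP) lies on the mounting face of the last link; the fingertips stand 190 mm ahead of it and the grasp point (between the pads) lies 171 mm ahead of it; z points along the fingers, y is the line along which they close (so a half turn about z gives the same grasp; the last joint's range is limited). The gripper opens to 92 mm and grips with 3 to 60 N. Pads are 20 mm wide; open, the fingers measure 128 mm over their backs; the gripper's body (75 mm by 189 mm) begins 69 mm behind the grasp point.
Start: joints at [-1.238, 0.468, -0.012, 1.603, 0.006, 1.071, -0.056], TCP at [0.239, 0.605, 0.405] pointing down, gripper open.
Joint ranges: [-2.53, 2.53], [-0.31, 2.02], [-1.57, 1.55], [0.28, 2.44], [-1.29, 4.43], [0.15, 1.84], [-2.92, 2.92]. Speed limits (rad/s): [2.57, 2.57, 3.14, 3.14, 3.14, 3.14, 3.14].

INTERFACE

Orientations are given as a unit quaternion [w, x, y, z].
In Python, from cell import bot gives the robot as it stands. The module is installed in compiled form; this text tells all that it offers.
- The arm moves only by the tool apply_moves, never from a script. Its argument "plan" is one flat list of numbers, 7 for each row, row after row: the shift along the tool's x, y, z in cm, then the turn, a rotation vector about the tool's x, y, z in degrees, then the finger opening in cm, from 0 to 9.19. In form: [x, y, z, ax, ay, az, hand, x, y, z, ax, ay, az, hand, ...]. A call has 1 to 12 rows; each row is the pose to reach, as a shift and turn from the pose commanded when the call began, along the tool's axes at that moment; what a row does not reach only later rows make up. A row lasts 1/8 s, in which the tool goes at most 62.5 mm and 10.7 degrees, less where a joint would pass 70% of its speed; a pose out of reach is approached as far as the arm can. A call with a gripper value outside its range is refused whole. The fingers move at their own pace and stop on an object; "force" is the grip in N (left out, the last holds). Time passes only in rows, so rows that repeat a pose let the fingers close. It gives the time, the measured TCP pose, the force, the opening and the grip force at its end, in the units of the state.
- bot.get_obs(): the state, without advancing time (a new reading comes with each control period).
- bot.capture(name): name is "scene" or "top"; returns (picture, depth): 480x640x3 uint8, blue, green, red; 480x640 float32, m along the optical axis (not along the pixel's ray), 0 where there is no reading.
- bot.camera_params(name): a dict with "fx", "fy", "cx", "cy" (pixels), "rvec" (rotation vector, rad) and "tvec" (3), from world to camera coordinates, as OpenCV has them. Camera axes: x right, y down, z forward; pixel columns grow to the right and rows downward; lengths in m; the calibration is good to about 2 mm. A picture is of the moment at which its call begins. camera_params takes no time and is no camera call.
- bot.close_job(): hands the job in; it is judged then, once.
Trained networks look in the newest picture that a camera, given by its name, has taken for a name from the list of things; names that differ only in an ending like _2 or _b are one class to them, and where a whole thing is asked for, a point or a joint stands for the part that bears it (a point fixed in the world has none). Each returns a list of dicts, best first, with "conf" (0 to 1); they miss things now and then, are a little off and sometimes report something else, mostly with a low value. They report only what shows in the picture. A call takes as long as a camera call. They do not tell look-alikes from the thing itself.
- bot.spot_in(camera, thing): "extent" ([centre column, centre row, width, height] in pixels, round what is visible of it).
The state is a dict: "clock": time; "joint_positions": joint angles; "qvel": joint speeds; "joint_torque": joint torques, N m; "tcp_pos": TCP position; "tcp_rot": TCP orientation; "ft_force": force on the tool from outside, world axes, zero at the start; "wrist_torque": the same for the moment, N m; "opening": finger opening in m; "grip_force": force on a finger pad.
Only numpy, scipy, OpenCV 4.12 (cv2) and the standard library are available. Lean on these libraries where they do the work, as an engineer would, in place of code of your own. Each camera call takes 0.05 s, during which the arm holds its last target. There are 200 camera calls.

TASK

Press the treat bin's open flap fully shut, then push the loose metal bar along the rail on the bin's front, through the eyelet of the flap's hasp, until its leading end comes to rest against the rubber stop on the other half of the rail, so that the flap is locked. The bar may start on the left or the right half. Keep the bar on the rail and leave the bowl, chew bone, coaster, tin and brush where they are.

Things in the scene. Friction and masses are not known exactly. Their poses are not given: they have to be found in the camera images.
- bin: Tan plastic treat bin fixed to the table, open box 180 (x) by 300 (y) by 125 mm high, its front at -x facing the robot. Origin: centre of the underside; z up, y along the front. On its front, 40 mm before the wall, is a rail along y (see rail_mid).
- rail_mid (a point): Middle of the rail, fixed to the bin, axes as the bin's, at bin x = -130, y = 0, on the running floor 95 mm above the table. The rail is a tan ledge 62 mm deep in two halves, 13 to 170 mm either side of the middle; the hasp comes down in the gap. Two curbs 4 mm high, 18 mm apart, guide the bar along y.
- flap (a joint): Flap hinge, rad: 0 = fully shut, grows as the front edge rises (starts 0.5 to 0.95). Stiff: it stays where it is left. The flap is a tan plate 187 by 304 mm hinged along the bin's far (+x) rim, its top 134.5 mm above the table when shut; in the middle a steel strap 50 mm wide runs forward to the hasp, its top 137 mm above the table.
- flap_hinge (a point): On the flap's hinge line, middle of its width, 125 mm above the table, bin x = +90 mm. Axes fixed to the flap, same as the bin's when the flap is shut.
- flap_press (a point): Point on the flap's top face, 100 mm in front of the hinge line, middle of its width; moves with the flap.
- eyelet (a point): Centre of the eyelet: a round hole 24 mm wide in a steel hasp plate 46 wide, 54 high and 8 mm thick (along y) on the flap's front. The hole's axis is the point's y axis. 220 mm in front of the hinge line and 20 mm below it; with the flap shut it is centred on the rail's line, 105 mm above the table, bin y = 0.
- bar: Loose round steel locking bar, 20 mm thick, 140 mm long with hemispherical ends, 0.25 kg, lying on one half of the rail between the curbs with its inner end about 20 to 30 mm from the middle. Origin: its centre (105 mm above the table when on the rail); its length is its own y axis. It may roll about that axis.
- stop: Black rubber block fixed on the rail's other half, 36 (x) by 30 (y) by 36 mm high. Origin: centre of its underside on the rail's floor, about 93 mm from the bin's middle. Its face towards the bar is 15 mm from its origin: the bar is home when its centre is 85 mm from the stop's origin.
- bowl: Empty stainless steel pet bowl, 170 mm across, 55 mm high, origin under its centre. Bystander.
- bone: Black rubber chew bone, 136 by 64 by 36 mm, long axis x, origin under its centre. Bystander.
- coaster: White ceramic coaster, 100 mm across, 9 mm thick, origin under its centre. Bystander.
- tin: Upright tin can, 74 mm across, 100 mm high, origin under its centre. Bystander.
- brush: Flat brush with a wooden handle, lying flat, about 180 mm long. Bystander.
There are look-alikes about, which are no part of the job. What is shaped like the bar but red or turquoise is not meant.

How it is judged:
By the outcome, as a careful person would: the job done as asked, in the order asked, and still so for the second after the job is handed in, with the robot touching nothing.
It also fails if it takes over 43 s, if anything falls off the work surface, if the arm or the gripper's body presses on something with over 40 N, if the wrist force passes 120 N, or if a joint passes its speed limit or range.

## Working session

There is one attempt and no reset: what is moved stays moved. The work goes in short steps, Python scripts to look and compute and a tool call to move; the robot and the scene stay as the last step left them, time stands still between calls to the robot, and variables do not carry over. Pictures are saved under pics/ and viewed, at most 10 in all, crops included, and the job is handed in when it is done.

Besides the shell and the picture viewer there is one more tool, called after "Emit:" in YAML: its name, and indented under it one key for each argument. apply_moves: Moves the arm, as the interface text tells. Its arguments: {"type":"object","properties":{"plan":{"type":"array"},"force":{"type":"number"}},"required":["plan"]}

```bash
mkdir -p pics; cat > h.py <<'E'
import numpy as np,cv2
from cell import bot
from scipy.spatial.transform import Rotation as R
def cap(n):
    im,d=bot.capture(n); return im,d
def world(n,d):
    p=bot.camera_params(n); v,u=np.mgrid[0:480,0:640]
    c=np.stack([(u-p['cx'])/p['fx']*d,(v-p['cy'])/p['fy']*d,d],-1)
    M=cv2.Rodrigues(np.array(p['rvec'],float))[0]
    return (c-np.array(p['tvec']).ravel())@M
def tool(target):  # world target of TCP -> shift in tool axes cm
    o=bot.get_obs(); q=o['tcp_rot']; r=R.from_quat([q[1],q[2],q[3],q[0]])
    return r.inv().apply(np.array(target)-o['tcp_pos'])*100
E
python3 - <<'E'
from h import *
for n in ('scene','top'):
    im,d=cap(n); cv2.imwrite(f'pics/{n}0.png',im); np.save(f'{n}0.npy',world(n,d))
    for t in ('bin','bar','stop','flap','eyelet'):
        print(n,t,[(np.round(x['extent']),round(x['conf'],2)) for x in bot.spot_in(n,t)][:3])
o=bot.get_obs();print(o)
E
```

```text
scene bin [(array([281., 260., 130., 168.]), 0.67), (array([310., 228.,  18.,  20.]), 0.47)]
scene bar [(array([329., 279.,  21.,  44.]), 0.73), (array([472., 367.,  24.,  43.]), 0.68), (array([475., 314.,  45.,  24.]), 0.58)]
scene stop [(array([310., 230.,  18.,  20.]), 0.76)]
scene flap [(array([265., 243.,  94., 131.]), 0.65)]
scene eyelet [(array([266., 240.,  99., 131.]), 0.92)]
top bin [(array([304., 197., 145., 129.]), 0.92)]
top bar [(array([144., 304.,  31.,  47.]), 0.95), (array([264., 227.,  55.,  17.]), 0.86), (array([191., 345.,   7.,  57.]), 0.59)]
top stop [(array([335., 244.,  17.,  19.]), 0.62)]
top flap [(array([308., 176., 144.,  86.]), 0.57), (array([479., 182.,  43.,  37.]), 0.33)]
top eyelet [(array([307., 177., 141.,  86.]), 0.55)]
{'clock': 0.6, 'joint_positions': array([-1.23798393,  0.46751   , -0.01158039,  1.60269135,  0.00599808,
        1.07142616, -0.0563167 ]), 'qvel': array([-0.00043965, -0.00149108, -0.00030019,  0.0001512 ,  0.00116133,
        0.0010308 ,  0.00015774]), 'joint_torque': array([ 1.18251696e-04, -5.20129430e+01, -1.29321171e-02, -2.43948501e+01,
       -5.68258984e-02,  1.14587706e-02,  2.37553115e-05]), 'tcp_pos': array([0.23861254, 0.6046214 , 0.40468945]), 'tcp_rot': array([ 2.31845822e-05,  1.86854682e-01,  9.82387565e-01, -3.29489133e-06]), 'ft_force': array([-0.40011723, -0.62448859,  0.37577523]), 'wrist_torque': array([0.00734941, 0.03112962, 0.00988294]), 'grip_force': 0.0, 'opening': 0.09232874832207771}
```

View pics/scene0.png

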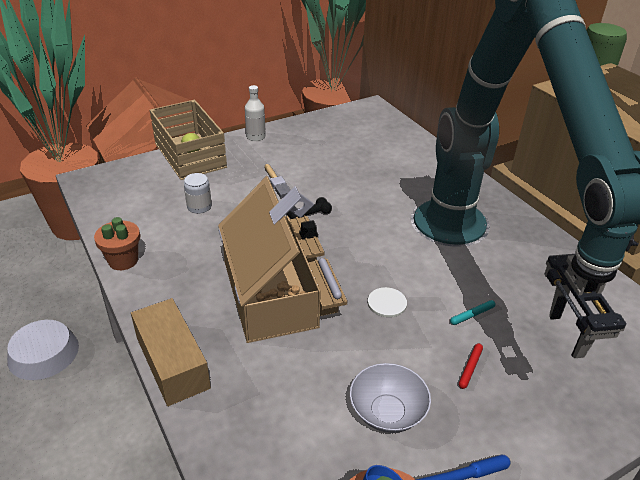

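View pics/top0.png

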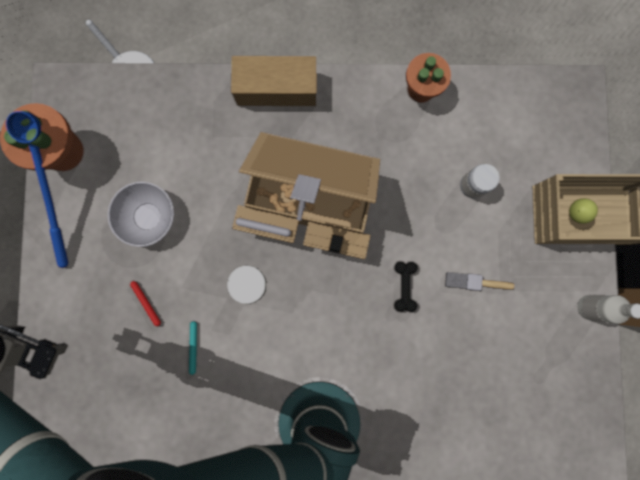

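The scene picture shows the bin with its flap open. The grey bar lies on the rail's left (+y) half, at top pixel (264,228), with the stop at (337,243). The bone is to the right at (405,287) and the coaster in front at (247,285). The red and turquoise bars are decoys.

```bash
python3 - <<'E'
from h import *
W=np.load('top0.npy'); im=cv2.imread('pics/top0.png')
def ex(n,m):
    P=W[m]; print(n,len(P),np.round(P.mean(0),4),np.round(P.min(0),3),np.round(P.max(0),3)); return P
z=W[...,2]; v,u=np.mgrid[0:480,0:640]
hsv=cv2.cvtColor(im,cv2.COLOR_BGR2HSV); S=hsv[...,1]; V=hsv[...,2]
box=lambda a,b,c,d:(u>=a)&(u<=b)&(v>=c)&(v<=d)
P=ex('bar',box(232,295,212,240)&(S<60)&(z>.1)&(z<.125))
c=P[:,:2].mean(0); w,vec=np.linalg.eigh(np.cov((P[:,:2]-c).T)); d=vec[:,1]; t=(P[:,:2]-c)@d
print('bar dir',d,'yaw',np.degrees(np.arctan2(-d[0],d[1]) if d[1]>0 else np.arctan2(d[0],-d[1])),'ext',t.min(),t.max(), 'mid',c+d*(t.min()+t.max())/2)
ex('stop',box(325,348,228,258)&(V<60)&(z>.115))
# rail ledge 
m=box(225,375,200,262)&(z>.09)&(z<.104)&(S>60)
P=ex('rail',m); r=cv2.minAreaRect(P[:,:2].astype(np.float32)); print(r)
# flap plane
m=box(240,385,130,205)&(z>.13)&(S>60)
P=ex('flap',m); c=P.mean(0);_,_,vt=np.linalg.svd(P-c); print('normal',vt[2]); 
q=np.abs((P-c)@vt[2])<.004;P=P[q]; c=P.mean(0);_,_,vt=np.linalg.svd(P-c); n=vt[2]*np.sign(vt[2][2]);print('normal',n,'ang',np.arccos(n[2]),'yaw',np.degrees(np.arctan2(n[1],n[0])),P.min(0),P.max(0))
ex('hasp',box(285,325,170,215)&(S<50)&(z>.15))
for t,b in(('bone',box(390,420,255,318)&(V<70)),('coaster',box(225,270,262,308)&(S<40)&(V>150)),('tin',box(465,502,160,200)&(z>.08))): ex(t,b&(z>.004))
E
```

```text
bar 446 [0.4991 0.1388 0.1124] [0.476 0.071 0.101] [0.522 0.216 0.121]
bar dir [0.21948934 0.9756149 ] yaw -12.679040989900544 ext -0.06909834029395061 0.07621242269437215 mid [0.49988242 0.14230603]
stop 163 [ 0.458  -0.0415  0.1307] [ 0.439 -0.056  0.115] [ 0.477 -0.027  0.136]
rail 2350 [0.4897 0.0325 0.0959] [ 0.423 -0.125  0.09 ] [0.568 0.215 0.104]
((0.526445746421814, 0.03709585964679718), (0.33738818764686584, 0.1378655731678009), 77.26988983154297)
flap 5507 [0.6265 0.0131 0.2099] [ 0.352 -0.147  0.13 ] [0.729 0.18  1.249]
normal [-0.89950039  0.19627421 -0.39035302]
normal [ 0.738461   -0.16599677  0.65354451] ang 0.8585382965637592 yaw -12.668792167337468 [ 0.59254463 -0.13338043  0.18845014] [0.67008763 0.16062181 0.21639369]
hasp 688 [0.5554 0.0304 0.2781] [ 0.352 -0.002  0.236] [0.601 0.06  1.249]
bone 721 [ 0.3528 -0.2251  0.0356] [ 0.289 -0.259  0.005] [0.417 0.004 1.249]
coaster 1091 [0.3587 0.1934 0.0149] [0.312 0.004 0.004] [0.407 0.244 1.249]
tin 696 [ 0.6237 -0.4107  0.106 ] [ 0.352 -0.453  0.08 ] [0.664 0.004 1.249]
```

```bash
python3 - <<'E'
from h import *
print(tool([.596,.023,.505]))
E
```

```text
[-54.59651872 -40.98001965 -10.02859088]
```

Emit:
apply_moves:
  plan: [0,0,-6,0,0,0,0,-4,-3,-10,0,0,-2,0,-9,-6.8,-10,0,0,-8.9,0,-14,-10.5,-10,0,0,-8.9,0,-19,-14.3,-10,0,0,-8.9,0,-24,-18,-10,0,0,-8.9,0,-29,-21.8,-10,0,0,-8.9,0,-34,-25.5,-10,0,0,-8.9,0,-39,-29.3,-10,0,0,-8.9,0,-44,-33,-10,0,0,-8.9,0,-49,-36.8,-10,0,0,-8.9,0,-54.6,-41,-10,0,0,-8.9,0]
  force: 20

```text
clock: 2.1
tcp_pos: [0.592, 0.0288, 0.5051]
tcp_rot: [0.0, 0.11, 0.994, 0.0]
ft_force: [1.0, 0.7, 0.7]
opening: 0.0003
grip_force: 0.0
```

Emit:
apply_moves:
  plan: [0,0,3.5,0,0,0,0,0,0,4.5,0,0,0,0,0,0,5.5,0,0,0,0,0.8,0,6.3,0,0,0,0,1.6,0,7.2,0,0,0,0,2.4,0,8.1,0,0,0,0]

```text
clock: 2.85
tcp_pos: [0.5672, 0.0363, 0.4237]
tcp_rot: [0.001, 0.11, 0.994, 0.0]
ft_force: [1.5, -0.1, 0.2]
opening: 0.0008
grip_force: 0.5
```

```bash
python3 - <<'E'
from h import *
im,d=cap('scene'); cv2.imwrite('pics/s1.png',cv2.resize(im[130:370,160:480],(640,480)))
E
```

```text
(no output)
```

View pics/s1.png

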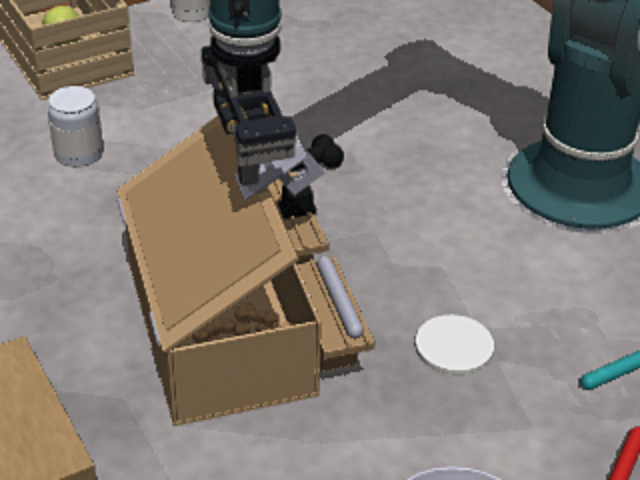

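The fingertip is on the strap (about pixel 250,180 in the crop) and the flap is going down with it. I'll continue the arc.

Emit:
apply_moves:
  plan: [0.4,0,1.0,0,0,0,0,0.8,0,2.0,0,0,0,0,1.1,0,3.0,0,0,0,0,1.4,0,4.0,0,0,0,0,1.6,0,5.0,0,0,0,0,1.8,0,6.0,0,0,0,0,1.9,0,7.0,0,0,0,0,1.9,0,8.0,0,0,0,0,1.9,0,8.7,0,0,0,0]

```text
clock: 4.03
tcp_pos: [0.5492, 0.0399, 0.3359]
tcp_rot: [-0.0, 0.11, 0.994, -0.0]
ft_force: [-0.6, -0.1, 1.2]
opening: 0.0006
grip_force: 0.5
```

Emit:
apply_moves:
  plan: [0,0,0.4,0,0,0,0,0,0,0.8,0,0,0,0,0,0,1.1,0,0,0,0,0,0,1.3,0,0,0,0,0,0,1.3,0,0,0,0]

```text
clock: 4.65
tcp_pos: [0.5495, 0.0396, 0.3271]
tcp_rot: [0.0, 0.11, 0.994, 0.001]
ft_force: [-9.1, -1.3, 26.1]
opening: 0.0007
grip_force: 13.1
```

```bash
python3 - <<'E'
from h import *
print(tool([.524,.249,.38]))
E
```

```text
[ 7.06936873 19.88097311 -5.2596518 ]
```

Emit:
apply_moves:
  plan: [0,0,-4,0,0,0,0,0,0,-5.5,0,0,0,0,2,5,-5.5,0,0,0,0,4,10,-5.5,0,0,0,0,6,15,-5.5,0,0,0,0,7,19.9,-5.5,0,0,0,0,7,19.9,-5.5,0,0,0,0]

```text
clock: 5.52
tcp_pos: [0.5233, 0.2542, 0.3778]
tcp_rot: [-0.0, 0.106, 0.994, 0.001]
ft_force: [0.3, -0.5, 0.3]
opening: 0.0006
grip_force: 0.0
```

```bash
python3 - <<'E'
from h import *
im,d=cap('top'); cv2.imwrite('pics/t2.png',cv2.resize(im[120:280,200:420],(770,560))); W=world('top',d)
im2,d2=cap('scene'); cv2.imwrite('pics/s2.png',cv2.resize(im2[130:370,160:480],(640,480)))
z=W[...,2];v,u=np.mgrid[0:480,0:640];S=cv2.cvtColor(im,cv2.COLOR_BGR2HSV)[...,1]
m=(u>240)&(u<370)&(v>135)&(v<225)&(z>.12)&(z<.15)&(S>60); P=W[m]
c=P.mean(0);_,_,vt=np.linalg.svd(P-c);n=vt[2]*np.sign(vt[2][2]);print('flap n',n,'ang',np.arccos(n[2]),c)
m=(u>=232)&(u<=295)&(v>=212)&(v<=240)&(S<60)&(z>.108)&(z<.122);P=W[m][:,:2];print(len(P),P.mean(0),P.min(0),P.max(0))
o=bot.get_obs();print(o['tcp_pos'],o['tcp_rot'],o['ft_force'],o['clock'])
E
```

```text
flap n [-1.39868784e-06  1.22332980e-03  9.99999252e-01] ang 0.0012233309041377169 [0.60691147 0.02484615 0.1345784 ]
373 [0.49905674 0.13755029] [0.47864018 0.07578375] [0.52016466 0.19927519]
[0.52437226 0.2494163  0.37795377] [-2.73818586e-04  1.09622311e-01  9.93973115e-01 -5.65882633e-04] [ 0.08864135 -0.92245567 -0.35694868] 5.625
```

View pics/t2.png

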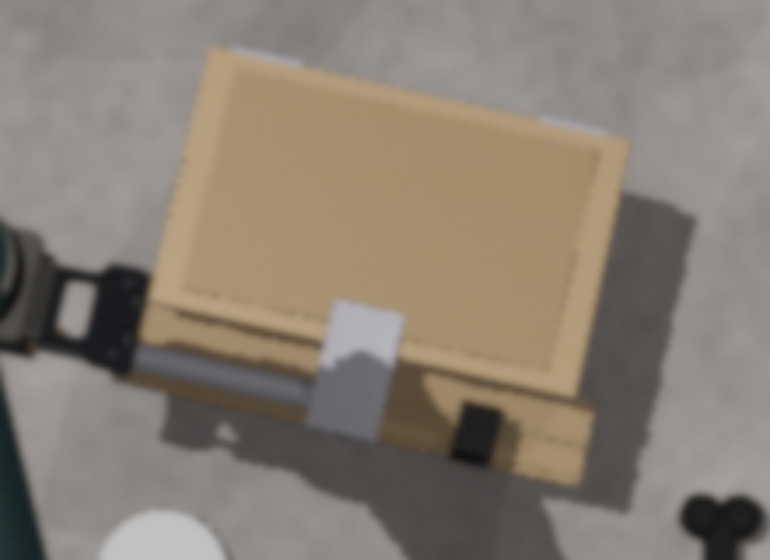

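View pics/s2.png

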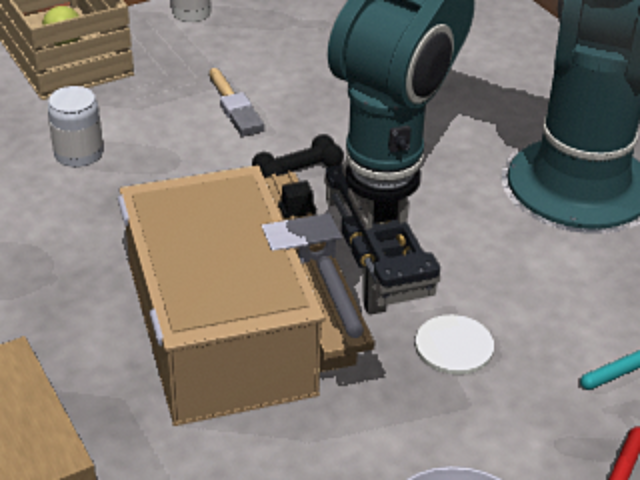

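The flap is shut: its measured plane is 0.001 rad off level at z 134.6 mm. In the picture the bar is still on the left half and the hasp is in the gap. Next the fingers go down behind the bar's outer end.

Emit:
apply_moves:
  plan: [0,0,4,0,0,0,0,0,0,7,0,0,0,0,0,0,8.5,0,0,0,0,0,0,8.5,0,0,0,0,0,-0.8,8.5,0,0,0,0,0,-1.6,8.5,0,0,0,0,0,-2.4,8.5,0,0,0,0,0,-2.4,8.5,0,0,0,0]

```text
clock: 6.62
tcp_pos: [0.5193, 0.225, 0.2942]
tcp_rot: [0.0, 0.111, 0.994, 0.0]
ft_force: [0.4, -0.6, -0.7]
opening: 0.0006
grip_force: 0.0
```

```bash
python3 - <<'E'
from h import *
im2,d2=cap('scene'); cv2.imwrite('pics/s3.png',cv2.resize(im2[190:310,250:410],(800,600)))
E
```

```text
(no output)
```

View pics/s3.png

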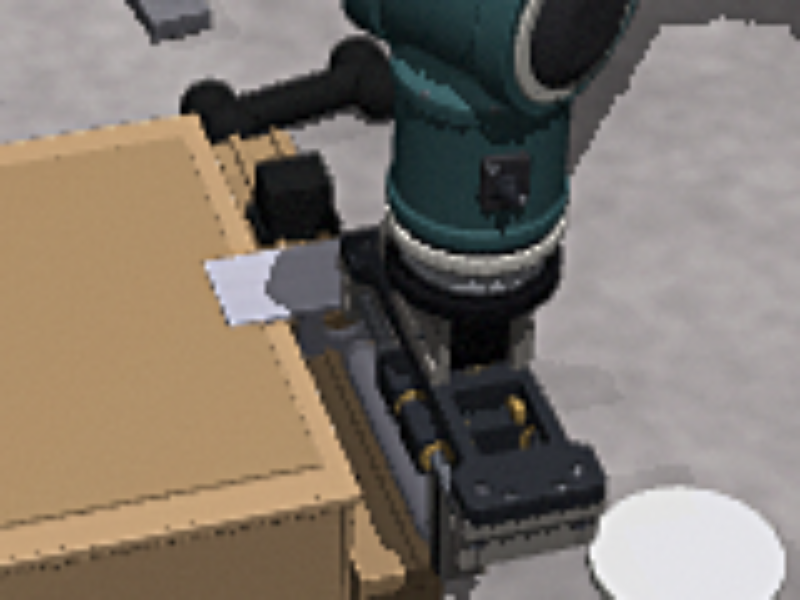

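The fingers are at the rail level behind the bar's outer end, around pixel (435,540) in the crop. I'll lower 2 mm and push.

Emit:
apply_moves:
  plan: [0,0,0.2,0,0,0,0,0,-0.5,0.2,0,0,0,0,0,-1.2,0.2,0,0,0,0,0,-1.9,0.2,0,0,0,0,0,-2.6,0.2,0,0,0,0,0,-3.3,0.2,0,0,0,0,0,-4.0,0.2,0,0,0,0,0,-4.0,0.2,0,0,0,0]

```text
clock: 7.68
tcp_pos: [0.5105, 0.1861, 0.2918]
tcp_rot: [-0.0, 0.111, 0.994, -0.0]
ft_force: [-0.3, -0.7, -0.4]
opening: 0.0005
grip_force: 0.0
```

```bash
cat > m.py <<'E'
from h import *
import sys
k=sys.argv[1]
im2,d2=cap('scene'); cv2.imwrite(f'pics/s{k}.png',cv2.resize(im2[190:310,250:410],(800,600)))
o=bot.get_obs();p=o['tcp_pos'];b=np.array([.2195,.9756]);c=np.array([.5,.1423]);r=p[:2]-c
print('s',r@b,'perp',r@[.9756,-.2195],'z',p[2]-.19,o['ft_force'],'along',o['ft_force'][:2]@b)
E
python3 m.py 4
```

```text
s 0.0454400092883303 perp 0.0005685566439825653 z 0.10175951666479716 [0.04731187 0.40423288 0.17186903] along 0.40475455150277595
```

View pics/s4.png

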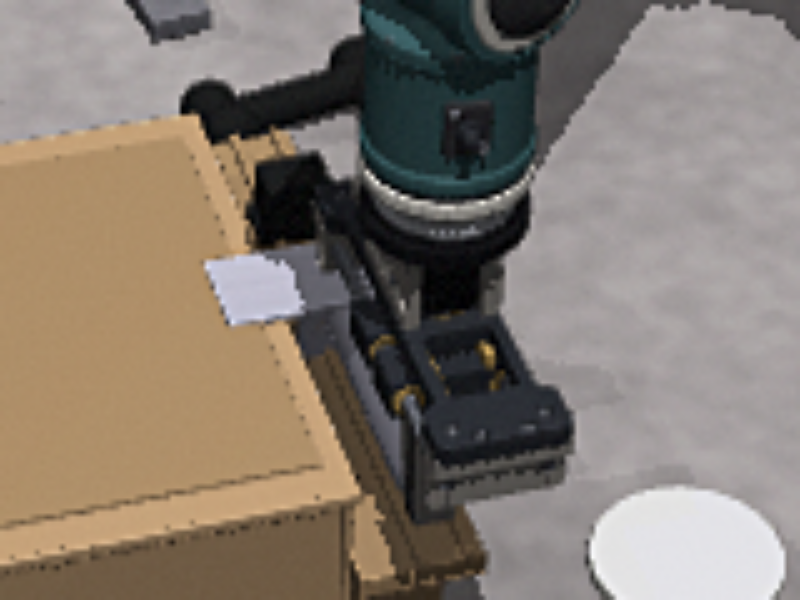

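The rail behind the fingers is now empty, so the bar is moving with them. I'll keep going and slow down near the stop.

Emit:
apply_moves:
  plan: [0,-0.7,0,0,0,0,0,0,-1.4,0,0,0,0,0,0,-2.1,0,0,0,0,0,0,-2.8,0,0,0,0,0,0,-3.5,0,0,0,0,0,0,-4.2,0,0,0,0,0,0,-4.8,0,0,0,0,0,0,-5.2,0,0,0,0,0,0,-5.2,0,0,0,0,0]

```text
clock: 8.85
tcp_pos: [0.4991, 0.1357, 0.2917]
tcp_rot: [-0.0, 0.11, 0.994, -0.0]
ft_force: [0.4, -0.1, -0.1]
opening: 0.0004
grip_force: 0.0
```

```bash
python3 m.py 5
```

```text
s -0.006426980357278189 perp 0.0005071761275176336 z 0.10162560698357104 [ 0.48182187 -0.23886662  0.01349642] along -0.1272783710150229
```

Emit:
apply_moves:
  plan: [0,-0.2,0,0,0,0,0,0,-0.4,0,0,0,0,0,0,-0.6,0,0,0,0,0,0,-0.8,0,0,0,0,0,0,-0.9,0,0,0,0,0,0,-0.9,0,0,0,0,0]

```text
clock: 9.65
tcp_pos: [0.4972, 0.1273, 0.2917]
tcp_rot: [-0.0, 0.11, 0.994, -0.0]
ft_force: [0.8, 1.1, 0.1]
opening: 0.0002
grip_force: 0.4
```

Emit:
apply_moves:
  plan: [0,-0.1,0,0,0,0,0,0,-0.2,0,0,0,0,0,0,-0.3,0,0,0,0,0,0,-0.4,0,0,0,0,0,0,-0.4,0,0,0,0,0]

```text
clock: 10.28
tcp_pos: [0.4963, 0.1237, 0.2918]
tcp_rot: [0.0, 0.11, 0.994, 0.0]
ft_force: [-0.0, 2.3, -0.0]
opening: 0.0003
grip_force: 1.0
```

Emit:
apply_moves:
  plan: [0,-0.1,0,0,0,0,0,0,-0.2,0,0,0,0,0,0,-0.3,0,0,0,0,0,0,-0.3,0,0,0,0,0]

```text
clock: 10.78
tcp_pos: [0.496, 0.1225, 0.2921]
tcp_rot: [0.001, 0.109, 0.994, 0.002]
ft_force: [2.3, 8.2, -0.8]
opening: 0.0006
grip_force: 3.9
```

Emit:
apply_moves:
  plan: [0,-0.1,0,0,0,0,0,0,-0.3,0,0,0,0,0,0,-0.3,0,0,0,0,0]

```text
clock: 11.15
tcp_pos: [0.4959, 0.1214, 0.2926]
tcp_rot: [0.002, 0.109, 0.994, 0.003]
ft_force: [1.9, 13.4, -2.1]
opening: 0.0005
grip_force: 6.6
```

Firm contact with the stop. I'll back off, rise clear and check.

Emit:
apply_moves:
  plan: [0,0.5,0,0,0,0,0,0,2,0,0,0,0,0,0,4,-1,0,0,0,0,0,6,-6,0,0,0,0,0,10,-10,0,0,0,0,0,15,-12,0,0,0,0,0,20,-14,0,0,0,0,0,25,-14,0,0,0,0,0,25,-14,0,0,0,0]

```text
clock: 12.28
tcp_pos: [0.5486, 0.3659, 0.4304]
tcp_rot: [-0.001, 0.107, 0.994, -0.0]
ft_force: [-0.3, -0.3, -1.2]
opening: 0.0001
grip_force: 0.0
```

```bash
python3 - <<'E'
from h import *
im,d=cap('top'); W=world('top',d); im2,d2=cap('scene')
a=cv2.resize(im[180:280,220:380],(800,500)); cv2.imwrite('pics/t6.png',a)
cv2.imwrite('pics/s6.png',cv2.resize(im2[170:310,230:410],(720,560)))
z=W[...,2];v,u=np.mgrid[0:480,0:640];H=cv2.cvtColor(im,cv2.COLOR_BGR2HSV);S=H[...,1]
b=np.array([.2195,.9756]);c=np.array([.5,.1423])
s=(W[...,:2]-c)@b; p=(W[...,:2]-c)@[.9756,-.2195]
for nm,m in(('bar',(z>.108)&(z<.122)&(S<70)&(abs(p)<.012)&(s>-.09)&(s<.1)),('barR',(z>.106)&(z<.118)&(S<70)&(abs(p)<.008)&(s<-.1)&(s>-.18)),('stop',(z>.125)&(z<.14)&(H[...,2]<70)&(abs(p)<.03)&(s<-.15)&(s>-.24))):
    q=s[m];print(nm,len(q),q.min() if len(q) else 0,q.max() if len(q) else 0)
m=(u>240)&(u<370)&(v>135)&(v<225)&(z>.12)&(z<.15)&(S>60); print('flap z',W[m].mean(0),np.percentile(W[m][:,2],[5,95]))
print(bot.get_obs()['clock'])
E
```

```text
bar 102 -0.06868111346327546 -0.033071616668165625
barR 121 -0.1714480571312727 -0.11984874349412124
stop 160 -0.20152152489094005 -0.17244642797128062
flap z [0.60689187 0.02496301 0.13460347] [0.13078128 0.13823658]
12.375
```

View pics/t6.png

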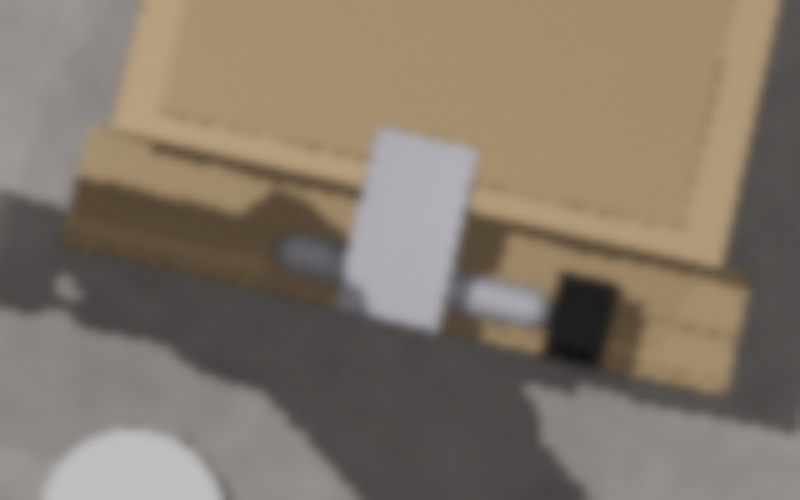

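View pics/s6.png

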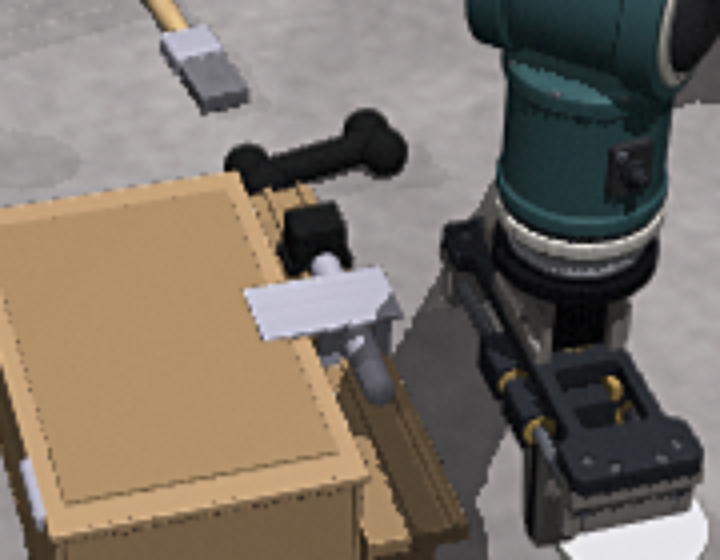

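The bar passes through the hasp and its end touches the stop, at about pixel (550,310) in the top crop. The flap is level, and the bone and brush look undisturbed.

```bash
python3 -c "
from cell import bot
print(bot.close_job())"
```

```text
the job is handed in; nothing more can be done
None
```

The flap is pressed fully shut and locked: the bar is through the hasp's eyelet with its end resting against the rubber stop. I handed the job in at about 12.4 s, with the arm clear of everything and no bystander touched; the hand-in call returned no verdict.

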